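Shut and lock the filter lid of a bench dust extractor

ROBOT

A 6-joint arm with a two-finger parallel gripper is mounted at the origin on the work surface. World frame = base frame: x ahead of the robot, y to its left, z up, the work surface at z = 0. Lengths are in m, angles in rad, forces in N, time in s.
With the tool pointing down it reaches from about 0.35 to 0.775 m from the base axis. Payload 5.5 kg.
Tool frame: the origin (TCP) lies on the centre line of the jaws, within the pads' length; the fingertips stand 11 mm ahead of it and the grasp point (between the pads) lies 8 mm behind it; z points along the fingers, y is the line along which they close (so a half turn about z gives the same grasp; the last joint's range is limited). The gripper opens to 85 mm and grips with 20 to 120 N. Pads are 22 mm wide; open, the fingers measure 114 mm over their backs; the gripper's body (76 mm by 85 mm) begins 54 mm behind the grasp point. The pads swing forward as they close: fully open they stand 13 mm farther back than shut.
Start: joints at [-1.394, 0.313, 0.046, 1.304, 0, 1.431], TCP at [0.179, -0.546, 0.242] pointing down, gripper open.
Joint ranges: [-2.76, 2.76], [-0.86, 1.69], [-1.03, 1.26], [-2.2, 2.34], [-1.47, 1.5], [-3.14, 3.14]. Speed limits (rad/s): [2.57, 2.57, 3.14, 3.14, 3.14, 3.14].

INTERFACE

Orientations are given as a unit quaternion [w, x, y, z].
In Python, from workcell import get_state, eyes, env gives the robot as it stands.
- The arm moves only by the shell command python3 -m inch 'ROWS' [OPENING] [FORCE]. ROWS is JSON, one flat list of numbers, 4 for each row, row after row: the shift along the tool's x, y, z in cm, then the turn about the tool's z in rad. A call has exactly 5 rows; each row shifts and turns the commanded pose from where the row before left it, along the tool's axes as they then stand; what a row does not reach is not made up. A row lasts 1/12 s, in which the tool goes at most 41.7 mm and 7.16 degrees, less where a joint would pass 70% of its speed; a pose out of reach is approached as far as the arm can. A call is refused whole if a number of a shift passes 4.17 or a number of a turn 0.125, either way. A call with a gripper value outside its range is refused whole. OPENING is the opening, from -1 (shut) to 1 (fully open), set as the call begins (- or left out, the last holds). The fingers move at their own pace and stop on an object; FORCE is the grip in N (left out, the last holds). Time passes only in rows, so rows that do not move let the fingers close, or fill a call up. It gives the time, the measured TCP pose, the force, the opening and the grip force at its end, in the units of the state.
- get_state(): the state, without advancing time (a new reading comes with each control period).
- eyes.read_camera(name): name is "scene" or "top" or "wrist"; returns the picture (420x560x3 uint8, red, green, blue); there is no depth.
- eyes.camera_info(name): a dict with "fovy" (degrees; the focal length in pixels is half the picture's height over the tangent of half this angle, whatever the lens; pixels are square), "cx", "cy" (the principal point, pixels), "xyz" and "orientation" of the camera in the world. Camera axes: x right, y down, z forward; pixel columns grow to the right and rows downward; lengths in m; the calibration is good to about 2 mm. The wrist camera is an equidistant fisheye: a pixel r from the principal point sees the ray r / f radians off the axis. A picture is of the moment at which its call begins: read the wrist's pose just before it. camera_info takes no time and is no camera call; for the wrist camera it gives the pose at the moment of the call.
- env.hand_in(): hands the job in; it is judged then, once.
The state is a dict: "clock": time; "joint_pos": joint angles; "qvel": joint speeds; "tau": joint torques, N m; "tcp_pos": TCP position; "orientation": TCP orientation; "wrist_force": force on the tool from outside, world axes, zero at the start; "ft_torque": the same for the moment, N m; "finger_gap": finger opening in m; "grip_force": force on a finger pad.
Only numpy, scipy, OpenCV 4.12 (cv2) and the standard library are available. Lean on these libraries where they do the work, as an engineer would, in place of code of your own. Each camera call takes 0.05 s, during which the arm holds its last target. There are 200 camera calls.

TASK

The filter lid on top of the white bench dust extractor has been left ajar. Push it down with your fingertips until it is fully shut against the springy gasket and, keeping it pressed down, set a fingertip in the slot of the quarter-turn fastener and turn it a quarter turn clockwise, to its stop, so that the lid stays locked down when you take your hand away. Do not lift the lid, and leave everything else on the bench where it is.

Things in the scene. Friction and masses are not known exactly. Their poses are not given: they have to be found in the camera images.
- unit: dust extractor: white steel box fixed to the bench, 260 mm from front (-x of its frame) to back, 300 mm wide (y), walls 150 mm high. Origin at the centre of its underside. The part from y = -149 to +64 mm is covered by the grey filter lid; the rest (+y side) is a fixed deck 80 mm wide, its top 160 mm above the bench, on which a lens cap lies
- lid (a joint): angle of the grey plastic lid, rad: 0 = fully shut on the rim, grows as its front edge rises; 0.18 to 0.4 at the start. The stiff hinge keeps it where it is left (some 1 N at the front edge moves it down). Below about 0.045 it meets the foam gasket, which pushes back: about 12 N at the fastener shut it fully; let go unlocked, it springs back to about 0.035
- lid_front (a point): point on the lid's top face, on its middle line, 10 mm behind its front edge
- lid_hinge (a point): middle of the lid's hinge line, which runs along the extractor's y axis at x = +120 mm, z = 150 mm in its frame (lid middle: y = -42.5 mm). The lid is 255 mm from hinge to front edge, 213 mm wide, 10 mm thick, its underside in the plane of the hinge line
- fastener (a joint): angle of the quarter-turn fastener in the lid, rad: 0 = unlocked stop, slot running from the lid's front to its hinge; grows clockwise seen from above; 1.571 = locked stop, slot parallel to the front edge. 0 to 0.3 at the start. Takes about 0.15 N m and stays where it is left
- slot (a point): centre of the floor of the fastener's slot, on the turning axis, 195 mm from the hinge line, 18 mm above the lid's underside. Its x axis runs along the slot, z along the turning axis, out of the lid. The head is a black disc of 80 mm diameter; the slot runs right across it, open at both ends, 32 mm wide between straight walls 16 mm high
- cam (a point): outer end of the flat cam tongue under the lid, 38 mm from the turning axis. It swings under a steel keeper behind the front wall in the second half of the turn. It passes only with the lid held within 1.5 mm (0.008 rad) of shut; else it strikes the keeper, or, with the lid well up, passes above it and then keeps the lid from shutting
- lens: black camera lens, 68 mm across and 64 mm tall, standing loose on the bench in front of the extractor. Origin at the centre of its underside. Leave it
- cap: black lens cap, a disc 56 mm across and 12 mm thick, lying loose on the extractor's deck. Origin at the centre of its underside. Leave it
- driver: screwdriver, 170 mm long, 26 mm thick handle, lying loose beside the lid side of the extractor. Origin under its middle. Leave it
- jar: aluminium jar with a white cap, 52 mm across, 85 mm tall, standing loose beside the deck side of the extractor. Origin at the centre of its underside. Leave it
- camera: camera body without lens, 130 x 32 x 80 mm, standing loose on a blue cloth at the robot's right. Origin at the centre of its underside. Leave it
- brush: dusting brush, 160 mm long, lying loose at the robot's left. Origin under its middle. Leave it
- hammer: small hammer, 220 mm long, lying loose at the robot's left. Origin under its middle. Leave it

How it is judged:
By the outcome, as a careful person would: the job done as asked, in the order asked, and still so for the second after the job is handed in, with the robot touching nothing.
It also fails if it takes over 45 s, if anything falls off the work surface, if the arm or the gripper's body presses on something with over 40 N, if the wrist force passes 120 N, or if a joint passes its speed limit or range.

## Working session

There is one attempt and no reset: what is moved stays moved. The work goes in short steps, Python scripts to look and compute and a shell command to move; the robot and the scene stay as the last step left them, time stands still between calls to the robot, and variables do not carry over. Pictures are saved under pics/ and viewed, at most 13 in all, crops included, and the job is handed in when it is done.

```bash
mkdir -p pics; ls; python3 - <<'E'
from workcell import get_state, eyes, env
import cv2,json
s=get_state();print(s)
for n in("scene","top"):
    print(n,eyes.camera_info(n));cv2.imwrite(f"pics/{n}0.png",eyes.read_camera(n)[:,:,::-1])
print(eyes.camera_info("wrist"))
E
```

```text
pics
{'clock': 0.0, 'joint_pos': array([-1.39359067e+00,  3.14016652e-01,  4.49610310e-02,  1.30360940e+00,
        2.28002679e-05,  1.43118334e+00]), 'qvel': array([ 0.00056675,  0.00038191, -0.00044541,  0.00030736, -0.00114058,
       -0.00195157]), 'tau': array([-1.03455488e-05, -4.80628574e+01,  2.98531616e+01,  1.94321678e-02,
       -1.02094295e-04, -5.61138464e-06]), 'tcp_pos': array([ 0.17903904, -0.54588658,  0.24139228]), 'orientation': array([-9.34393982e-04,  9.87479029e-01,  1.57747564e-01, -6.16311033e-06]), 'wrist_force': array([-0.48793368,  0.06210415,  0.5558727 ]), 'ft_torque': array([-0.02033945, -0.00156652,  0.00356748]), 'grip_force': 0.0, 'finger_gap': 0.08533159814085428}
scene {'fovy': 57.842127105430656, 'cx': 279.3958084518913, 'cy': 215.67776454387138, 'xyz': array([ 1.41346984, -0.09716912,  0.83635981]), 'orientation': array([-0.31037175,  0.69203289,  0.58853066, -0.27998485])}
top {'fovy': 56.8427243367023, 'cx': 277.77974555512327, 'cy': 210.2770694698587, 'xyz': array([0.33825698, 0.00434017, 1.23034996]), 'orientation': array([ 0.07515986, -0.67824568,  0.72675883, -0.07845629])}
{'fovy': 65.70646984690485, 'cx': 278.4196327276575, 'cy': 212.01691190450734, 'xyz': array([ 0.25910657, -0.52009387,  0.3735217 ]), 'orientation': array([ 0.1343776 ,  0.79878565, -0.57809798, -0.09842196])}
```

View pics/scene0.png

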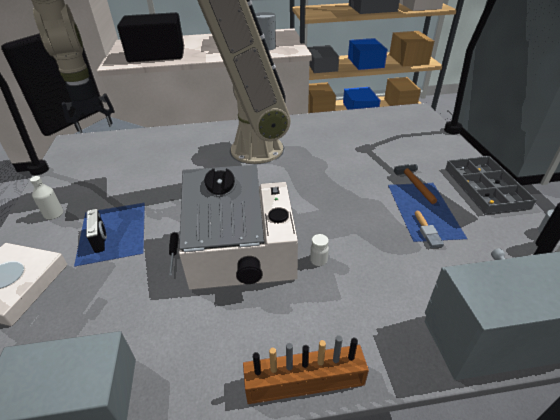

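View pics/top0.png

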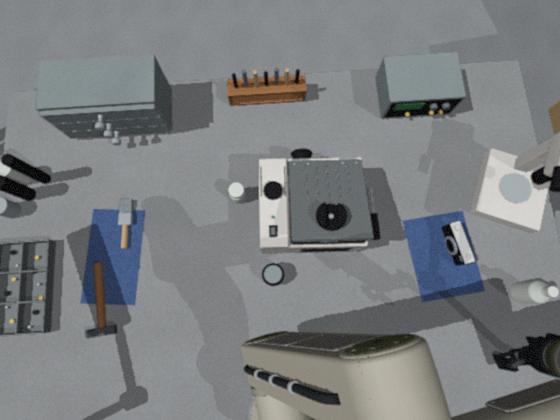

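The scene view shows the lid with its fastener at (219,181), the deck on its right and the cap at (278,215). The top view shows the box spanning about (259–370, 158–247), the fastener at (331,215) and the lens at (273,273). I'll zoom in for the corners.

```bash
python3 - <<'E'
import cv2,numpy as np
t=cv2.imread("pics/top0.png")[140:290,230:390]; s=cv2.imread("pics/scene0.png")[155:295,160:310]
a=cv2.resize(t,None,fx=4.5,fy=4.5,interpolation=cv2.INTER_CUBIC);b=cv2.resize(s,None,fx=4,fy=4,interpolation=cv2.INTER_CUBIC)
for im,x0,y0,f in((a,230,140,4.5),(b,160,155,4)):
    for v in range(0,200,10):
        cv2.putText(im,str(x0+v),(int(v*f),8),0,.3,(0,255,255));cv2.putText(im,str(y0+v),(0,int(v*f)+3),0,.3,(0,255,255))
        cv2.line(im,(int(v*f),8),(int(v*f),14),(0,255,255));
        if v%20==0: cv2.line(im,(int(v*f),0),(int(v*f),700),(0,255,255),1) if 0 else None
a=a[:600];cv2.imwrite("pics/a.png",a);cv2.imwrite("pics/b.png",b)
E
```

```text
(no output)
```

View pics/a.png

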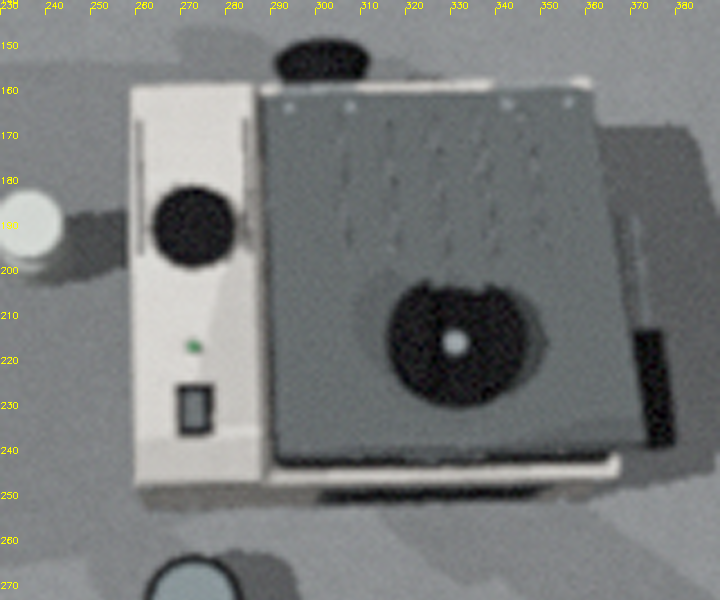

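View pics/b.png

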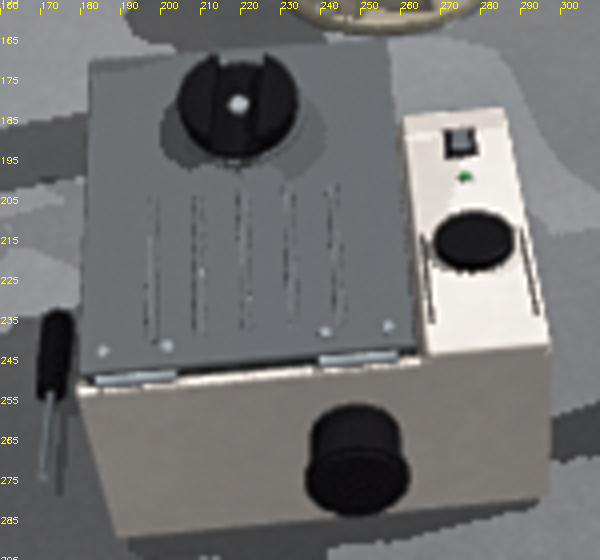

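The top crop gives the slot dot at (331.1,216.2) and deck corners at (259.1,159.1) and (260,247.6). The scene crop gives the slot dot at (219.5,180.8) and deck corners at (285.5,182.2) and (297,241.2).

```bash
cat > h.py <<'E'
import numpy as np
from scipy.spatial.transform import Rotation as R
from workcell import get_state, eyes, env
def rot(q): return R.from_quat(np.r_[q[1:],q[0]]).as_matrix()
def ray(n,u,v,c=None):
    c=c or eyes.camera_info(n); f=210/np.tan(np.radians(c["fovy"])/2)
    d=np.array([(u-c["cx"])/f,(v-c["cy"])/f,1.])
    if n=="wrist":
        r=np.hypot(*d[:2]); d=np.r_[d[:2]/max(r,1e-9)*np.sin(r),np.cos(r)]
    return np.array(c["xyz"]),rot(c["orientation"])@(d/np.linalg.norm(d))
def plane(n,u,v,z):
    o,d=ray(n,u,v); return o+d*(z-o[2])/d[2]
def tri(*obs):
    A=0;b=0
    for a in obs:
        o,d=ray(*a);P=np.eye(3)-np.outer(d,d);A=A+P;b=b+P@o
    p=np.linalg.solve(A,b)
    return p,[np.linalg.norm(np.cross(p-ray(*a)[0],ray(*a)[1])) for a in obs]
E
python3 - <<'E'
from h import *
np.set_printoptions(precision=4,suppress=True)
B=plane("top",259.1,159.1,.16);F=plane("top",260,247.6,.16);print("top BL FL",B,F)
Bs=plane("scene",297,241.2,.16);Fs=plane("scene",285.5,182.2,.16);print("scene",Bs,Fs)
b=(B+Bs)/2;f=(F+Fs)/2
yaw=np.arctan2(*(b-f)[1::-1]);print("len",np.linalg.norm(b-f),"yaw",yaw)
ex=np.array([np.cos(yaw),np.sin(yaw),0]);ey=np.array([-ex[1],ex[0],0])
org=(b+f)/2-ey*.15;org[2]=0;print("org",org)
h=org+ex*.12-ey*.0425+[0,0,.15]
s,e=tri(("top",331.1,216.2),("scene",219.5,180.8));print("slot",s,e)
v=s-h;X,Y,Z=-v@ex,v@ey,v[2];print("rel",X,Y,Z, "expected r",np.hypot(.195,.018),np.hypot(X,Z),"lid angle",np.arctan2(Z,X)-np.arctan2(.018,.195))
fl,e=tri(("top",373.3,239.3),("scene",182.5,170.5));print("front right",fl,e,np.arctan2(fl[2]-.15,-(fl-h)@ex)-np.arctan2(.01,.255))
print("shut slot",h-ex*.195+[0,0,.018])
print("lens",plane("top",273,273,.064))
E
```

```text
top BL FL [0.7306 0.0349 0.16  ] [0.4726 0.0474 0.16  ]
scene [0.7368 0.0358 0.16  ] [0.4791 0.0487 0.16  ]
len 0.2582167746790409 yaw -0.049436011619843054
org [ 0.5974 -0.1081  0.    ]
slot [ 0.5339 -0.1459  0.2286] [np.float64(0.0011465556620441474), np.float64(0.0011465556620440635)]
rel 0.18154508878305736 0.0016145566207341744 0.07858353386531919 expected r 0.19582900704441109 0.1978231307405935 lid angle 0.31646206812477706
front right [ 0.465  -0.2492  0.2301] [np.float64(0.0008144704963510045), np.float64(0.0008144704963511517)] 0.27641445884494664
shut slot [ 0.5204 -0.1469  0.168 ]
lens [0.4064 0.0172 0.064 ]
```

```bash
python3 -m inch '[3.03,-1.8,-1.6,0, 3.03,-1.8,-1.6,0, 3.03,-1.8,-1.6,0, 3.03,-1.8,-1.6,0, 3.03,-1.8,-1.6,0]' -0.1
python3 -m inch '[3.03,-1.8,0,0, 3.03,-1.8,0,0, 3.03,-1.8,0,0, 3.03,-1.8,0,0, 3.03,-1.8,0,0]'
python3 -m inch '[3.03,-1.8,0,0, 3.03,-1.8,0,0, 3.03,-1.8,0,0, 3.03,-1.8,0,0, 3.03,-1.8,0,0]'
python3 -m inch '[0,0,0,-0.124, 0,0,0,-0.124, 0,0,0,-0.124, 0,0,0,-0.124, 0,0,0,-0.124]'
```

```text
clock: 0.52
tcp_pos: [0.2956, -0.4122, 0.3226]
orientation: [-0.0, 0.988, 0.157, -0.0]
wrist_force: [0.5, -0.1, -0.5]
finger_gap: 0.0387
grip_force: 0.0
clock: 0.93
tcp_pos: [0.4117, -0.2794, 0.3221]
orientation: [-0.0, 0.987, 0.158, -0.0]
wrist_force: [0.7, 0.6, -0.1]
finger_gap: 0.0382
grip_force: 0.0
clock: 1.35
tcp_pos: [0.5276, -0.1466, 0.3219]
orientation: [-0.0, 0.987, 0.158, -0.0]
wrist_force: [0.5, -1.1, 0.1]
finger_gap: 0.0386
grip_force: 0.0
clock: 1.77
tcp_pos: [0.5268, -0.1479, 0.3217]
orientation: [-0.0, 0.891, 0.454, -0.0]
wrist_force: [-0.0, -0.5, -0.4]
finger_gap: 0.0381
grip_force: 0.0
```

```bash
python3 -m inch '[0,0,0,-0.124, 0,0,0,-0.124, 0,0,0,-0.124, 0,0,0,-0.124, 0,0,0,-0.124]' | tail -0
python3 -m inch '[0,0,0,-0.124, 0,0,0,-0.124, 0,0,0,-0.124, 0,0,0,-0.124, 0,0,0,-0.124]'| tail -0
python3 -m inch '[0,0,0,-0.124, 0,0,0,-0.124, 0,0,0,-0.124, 0,0,0,-0.124, 0,0,0,-0.124]'| tail -0
python3 -m inch '[0,0,0,-0.124, 0,0,0,-0.124, 0,0,0,-0.124, 0,0,0,-0.124, 0,0,0,-0.124]'| tail -0
python3 -m inch '[0,0,0,-0.124, 0,0,0,-0.124, 0,0,0,-0.124, 0,0,0,-0.124, 0,0,0,-0.124]'| tail -0
python3 -m inch '[0,0,0,-0.124, 0,0,0,-0.124, 0,0,0,-0.124, 0,0,0,-0.124, 0,0,0,-0.124]'
python3 - <<'E'
from h import *
import cv2
s=get_state();print(s["joint_pos"],s["tcp_pos"]);M=rot(s["orientation"]);print(M)
c=eyes.camera_info("wrist");print(c);im=eyes.read_camera("wrist")
cv2.imwrite("pics/w1.png",im[:,:,::-1])
E
```

```text
clock: 4.27
tcp_pos: [0.5267, -0.1482, 0.3218]
orientation: [-0.0, -0.689, 0.724, 0.0]
wrist_force: [-0.1, 0.6, -0.2]
finger_gap: 0.0381
grip_force: 0.0
[-4.20931181e-01  2.50942615e-01  1.54741538e-01  1.47563246e+00
 -9.83847800e-05 -1.94229910e+00] [ 0.5266845  -0.14817133  0.3217695 ]
[[-4.94083694e-02 -9.98778173e-01 -9.86873589e-04]
 [-9.98778620e-01  4.94080615e-02  3.34019068e-04]
 [-2.84851443e-04  1.00217158e-03 -9.99999457e-01]]
{'fovy': 65.70646984690485, 'cx': 278.4196327276575, 'cy': 212.01691190450734, 'xyz': array([ 0.52233885, -0.23288711,  0.45374908]), 'orientation': array([0.00287863, 0.02420947, 0.98581931, 0.16602982])}Exception ignored on flushing sys.stdout:
BrokenPipeError: [Errno 32] Broken pipe
Exception ignored on flushing sys.stdout:
BrokenPipeError: [Errno 32] Broken pipe
Exception ignored on flushing sys.stdout:
BrokenPipeError: [Errno 32] Broken pipe
Exception ignored on flushing sys.stdout:
BrokenPipeError: [Errno 32] Broken pipe
Exception ignored on flushing sys.stdout:
BrokenPipeError: [Errno 32] Broken pipe
```

View pics/w1.png

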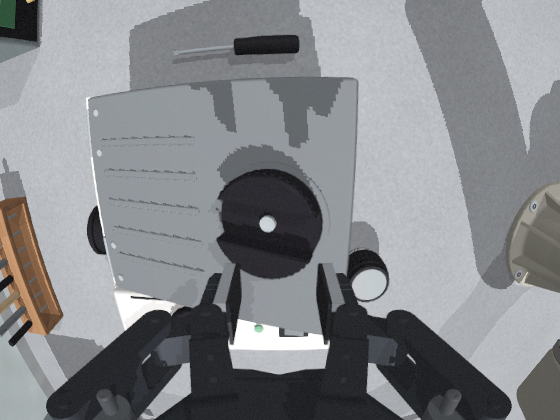

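The wrist view shows the fastener disc at about (269,224) with its white dot at (267,224), and the fingers at (233,290) and (325,290). A slot wall line runs roughly (222,236)–(312,262). I'll brighten a crop to get the slot angle.

```bash
python3 - <<'E'
from h import *
import cv2
np.set_printoptions(precision=4,suppress=True)
print(tri(("top",331.1,216.2),("scene",219.5,180.8),("wrist",267,224)), tri(("top",331.1,216.2),("wrist",267,224)))
im=cv2.imread("pics/w1.png")[150:295,200:345].astype(float)
a=np.clip((im/80)**.6*255,0,255).astype(np.uint8);a=cv2.resize(a,None,fx=4,fy=4,interpolation=cv2.INTER_CUBIC)
for v in range(0,145,20):
    cv2.putText(a,str(200+v),(v*4,10),0,.4,(0,0,255));cv2.putText(a,str(150+v),(0,v*4+4),0,.4,(0,0,255))
cv2.imwrite("pics/w1c.png",a)
E
```

```text
(array([ 0.5342, -0.1459,  0.2287]), [np.float64(0.0011891712457279364), np.float64(0.0011490879977705275), np.float64(0.0003480482123766789)]) (array([ 0.534 , -0.1467,  0.2303]), [np.float64(0.000474499023670935), np.float64(0.0004744990236708675)])
```

View pics/w1c.png

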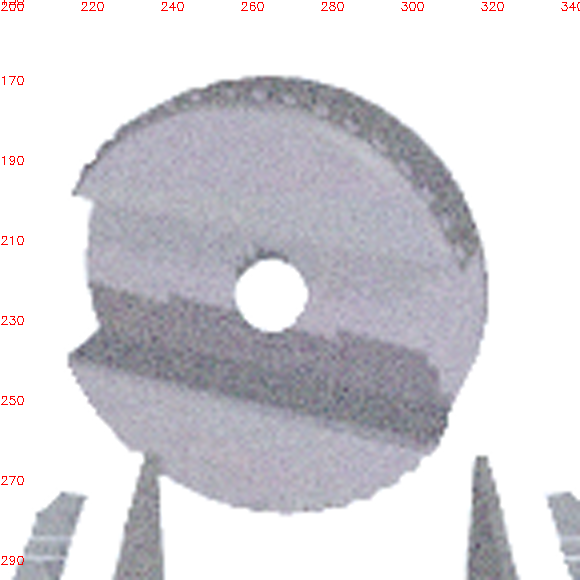

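The crop shows the slot running slightly down to the right. The lower wall's top edge is (218,240)–(306,262), its foot (225,231)–(312,251), and the upper wall's top edge (218.7,198.7)–(316,217.5).

```bash
python3 - <<'E'
from h import *
np.set_printoptions(precision=4,suppress=True)
yaw=-.0494;ex=np.array([np.cos(yaw),np.sin(yaw),0]);ey=np.array([-ex[1],ex[0],0])
S=np.array([.534,-.1464,.2295])
for th in(.29,.31):
    u=-ex*np.cos(th)+np.array([0,0,np.sin(th)]); n=ex*np.sin(th)+np.array([0,0,np.cos(th)])
    for nm,p,q,h in(("lowtop",(218,240),(306,262),.016),("lowfoot",(225,231),(312,251),0),("uptop",(218.7,198.7),(316,217.5),.016)):
        r=[]
        for a in(p,q):
            o,d=ray("wrist",*a);t=((S+n*h-o)@n)/(d@n);w=o+d*t-S;r.append([w@u,w@ey])
        r=np.array(r);D=r[1]-r[0];print(th,nm,r.ravel(),"angle(toward +y)",np.arctan2(D[1],D[0]))
E
```

```text
0.29 lowtop [-0.0337  0.0111  0.0331  0.0188] angle(toward +y) 0.1145181954063352
0.29 lowfoot [-0.0354  0.0103  0.0342  0.0176] angle(toward +y) 0.10406606391432735
0.29 uptop [-0.0311 -0.0212  0.0385 -0.0147] angle(toward +y) 0.09298305317973914
0.31 lowtop [-0.0338  0.0114  0.0336  0.0184] angle(toward +y) 0.10345260874402386
0.31 lowfoot [-0.0358  0.0106  0.0343  0.0172] angle(toward +y) 0.09396783109683013
0.31 uptop [-0.0311 -0.021   0.0389 -0.015 ] angle(toward +y) 0.0853822268174293
```

```bash
python3 -m inch '[0,0,1,0.05, 0,0,1,0.05, 0,0,1,0, 0,0,1,0, 0,0,1,0]'
python3 -m inch '[0,0.14,0.5,0, 0,0.14,0.5,0, 0,0.14,0.5,0, 0,0.14,0.5,0, 0,0.14,0.5,0]'
python3 - <<'E'
from h import *
import cv2
im=eyes.read_camera("wrist")[:,:,::-1]
a=np.clip((im[130:330,170:390]/110.)**.6*255,0,255).astype(np.uint8);cv2.imwrite("pics/w2.png",cv2.resize(a,None,fx=3,fy=3))
E
```

```text
clock: 4.73
tcp_pos: [0.5267, -0.1482, 0.2712]
orientation: [-0.0, -0.65, 0.76, 0.0]
wrist_force: [-0.1, 0.0, -0.2]
finger_gap: 0.0381
grip_force: 0.0
clock: 5.15
tcp_pos: [0.52, -0.1472, 0.2472]
orientation: [0.0, -0.65, 0.76, -0.0]
wrist_force: [0.2, -0.1, 1.4]
finger_gap: 0.0387
grip_force: 1.0
```

View pics/w2.png

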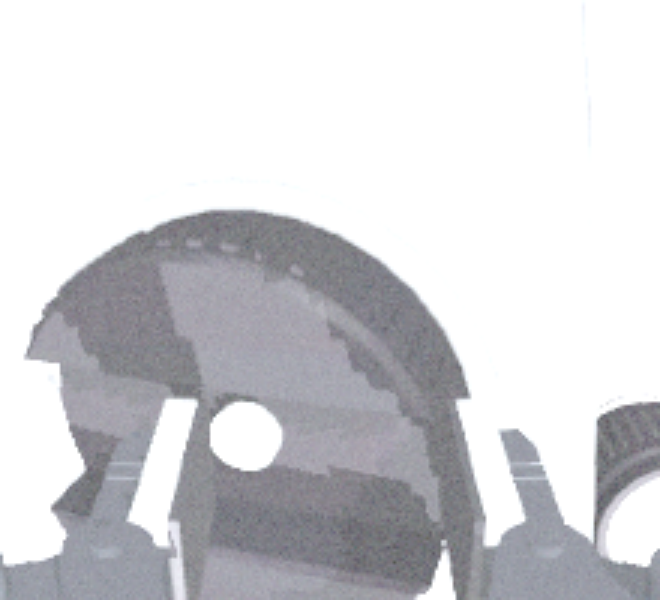

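The front fingertip is in the slot, touching the floor near its front end with light contact. I'll move back about 6 mm and then press the lid down.

```bash
python3 -m inch '[0,-0.6,-0.2,0, 0,0,1,0, 0,0.05,1,0, 0,0.1,1,0, 0,0.1,1,0]'
python3 -m inch '[0,0.1,0.7,0, 0,0.1,0.7,0, 0,0.1,0.6,0, 0,0.05,0.5,0, 0,0,0,0]'
```

```text
clock: 5.62
tcp_pos: [0.5231, -0.1476, 0.2079]
orientation: [-0.0, -0.65, 0.76, 0.0]
wrist_force: [0.7, -0.2, 0.3]
finger_gap: 0.0384
grip_force: 0.3
clock: 6.03
tcp_pos: [0.5196, -0.1471, 0.1834]
orientation: [-0.0, -0.65, 0.76, 0.0]
wrist_force: [-1.4, 0.4, 0.4]
finger_gap: 0.0386
grip_force: 0.0
```

```bash
python3 -m inch '[0,0,0.2,0, 0,0,0.2,0, 0,0,0.1,0, 0,0,0.1,0, 0,0,0,0]'
python3 -m inch '[0,0,0.1,0, 0,0,0.1,0, 0,0,0.1,0, 0,0,0.0,0, 0,0,0,0]'
```

```text
clock: 6.45
tcp_pos: [0.5196, -0.1471, 0.1791]
orientation: [-0.0, -0.65, 0.76, -0.0]
wrist_force: [-3.8, 0.8, 5.8]
finger_gap: 0.0384
grip_force: 2.8
clock: 6.87
tcp_pos: [0.5195, -0.1472, 0.1776]
orientation: [-0.0, -0.65, 0.76, -0.001]
wrist_force: [-6.7, 1.5, 14.3]
finger_gap: 0.0387
grip_force: 7.2
```

```bash
python3 -m inch '[0,0,0.1,0, 0,0,0.1,0, 0,0,0.0,0, 0,0,0.0,0, 0,0,0,0]'
python3 -m inch '[0,0,0.1,0, 0,0,0.1,0, 0,0,0.0,0, 0,0,0.0,0, 0,0,0,0]'
```

```text
clock: 7.28
tcp_pos: [0.5196, -0.1472, 0.1774]
orientation: [0.0, -0.65, 0.76, -0.001]
wrist_force: [-11.0, 2.9, 24.6]
finger_gap: 0.0383
grip_force: 12.6
clock: 7.7
tcp_pos: [0.5196, -0.1472, 0.1772]
orientation: [0.0, -0.65, 0.76, -0.002]
wrist_force: [-14.7, 3.3, 35.8]
finger_gap: 0.0383
grip_force: 18.1
```

Rigid at TCP z = 0.177, so the lid is shut. Now I'll turn it while pressing.

```bash
python3 -m inch '[0,0,-0.05,0.08, 0,0,0,0.08, 0,0,0,0.08, 0,0,0,0.08, 0,0,0,0.08]'
python3 - <<'E'
from h import *
s=get_state();print(s["ft_torque"],s["joint_pos"][5])
E
```

```text
clock: 8.12
tcp_pos: [0.519, -0.1469, 0.1772]
orientation: [0.0, -0.485, 0.875, -0.001]
wrist_force: [-16.1, 4.3, 35.2]
finger_gap: 0.0384
grip_force: 17.6
[1.144661   3.36982212 0.17037272] -1.4360312396086214
```

```bash
python3 -m inch '[0,0,0,0.08, 0,0,0,0.08, 0,0,0,0.08, 0,0,0,0.08, 0,0,0,0.08]'
python3 -m inch '[0,0,0,0.08, 0,0,0,0.08, 0,0,0,0.08, 0,0,0,0.08, 0,0,0,0.08]'
python3 - <<'E'
from h import *
s=get_state();print(s["ft_torque"],s["joint_pos"][5])
E
```

```text
clock: 8.53
tcp_pos: [0.5186, -0.1464, 0.1772]
orientation: [0.0, -0.301, 0.954, -0.001]
wrist_force: [-16.4, 5.4, 36.0]
finger_gap: 0.0385
grip_force: 18.2
clock: 8.95
tcp_pos: [0.5183, -0.1457, 0.1772]
orientation: [0.0, -0.106, 0.994, 0.0]
wrist_force: [-17.7, 9.4, 36.2]
finger_gap: 0.0386
grip_force: 18.6
[1.86728232 3.59808543 0.13822465] -0.6360326530638091
```

```bash
python3 -m inch '[0,0,0,0.08, 0,0,0,0.08, 0,0,0,0.08, 0,0,0,0.06, 0,0,0,0]'
python3 - <<'E'
from h import *
s=get_state();print(s["ft_torque"],s["joint_pos"][5])
E
python3 -m inch '[0,0,0,0.04, 0,0,0,0.04, 0,0,0,0.04, 0,0,0,0, 0,0,0,0]'
python3 - <<'E'
from h import *
s=get_state();print(s["ft_torque"],s["joint_pos"][5])
E
```

```text
clock: 9.37
tcp_pos: [0.519, -0.1456, 0.1772]
orientation: [0.001, 0.043, 0.999, 0.0]
wrist_force: [-14.0, 9.4, 35.7]
finger_gap: 0.0381
grip_force: 17.7
[ 2.01151326  3.1063093  -0.09467992] -0.3371143677385271
clock: 9.78
tcp_pos: [0.5215, -0.1468, 0.1773]
orientation: [0.003, 0.102, 0.995, -0.0]
wrist_force: [-7.8, 4.4, 29.1]
finger_gap: 0.0383
grip_force: 17.6
[1.28906622 1.58598532 0.19921192] -0.21997398996827214
```

```bash
python3 -m inch '[0,0,0,0.04, 0,0,0,0.04, 0,0,0,0, 0,0,0,0, 0,0,0,0]'
python3 - <<'E'
from h import *
s=get_state();print(s["ft_torque"],s["joint_pos"])
E
python3 -m inch '[0,0,0,0.04, 0,0,0,0.04, 0,0,0,0, 0,0,0,0, 0,0,0,0]'
python3 - <<'E'
from h import *
import cv2
s=get_state();print(s["ft_torque"],s["joint_pos"])
im=eyes.read_camera("wrist")[:,:,::-1]
a=np.clip((im[100:350,150:420]/110.)**.6*255,0,255).astype(np.uint8);cv2.imwrite("pics/w3.png",cv2.resize(a,None,fx=2.4,fy=2.4))
E
```

```text
clock: 10.2
tcp_pos: [0.5203, -0.1461, 0.1773]
orientation: [0.002, 0.141, 0.99, 0.0]
wrist_force: [-11.2, 7.0, 32.4]
finger_gap: 0.0385
grip_force: 24.9
[1.55028911 2.27555477 0.58978236] [-0.4231825   0.27119726 -0.17302624  1.12217035  0.00154417 -0.14075023]
clock: 10.62
tcp_pos: [0.5201, -0.1459, 0.1773]
orientation: [0.002, 0.178, 0.984, -0.0]
wrist_force: [-12.8, 6.2, 33.5]
finger_gap: 0.0384
grip_force: 54.3
[1.33243495 2.47536515 2.62895858] [-4.22618603e-01  2.71067845e-01 -1.73097229e-01  1.12258217e+00
  8.34590134e-04 -6.50972206e-02]
```

View pics/w3.png

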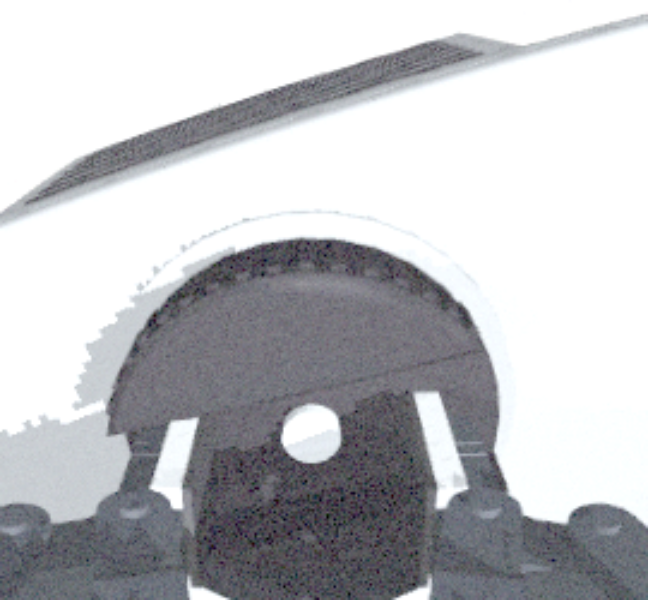

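The torque rose to 2.6 N m, so it is at the stop, and the slot wall now runs roughly parallel to the front edge. I'll centre the fingers and lift.

```bash
python3 -m inch '[0,0,0,-0.06, 0,0,0,-0.06, 0,0,0,-0.06, 0,0,0,-0.06, 0,0,0,0]'
python3 -m inch '[0,0,-0.2,0, 0,0,-0.3,0, 0,0,-0.3,0, 0,0,-0.5,0, 0,0,-1,0]'
python3 -m inch '[0,0,-2,0, 0,0,-3,0, 0,0,-3,0, 0,0,-3,0, 0,0,0,0]'
python3 - <<'E'
from h import *
import cv2
print(eyes.camera_info("wrist"),get_state()["tcp_pos"])
w=eyes.read_camera("wrist")[:,:,::-1]
cv2.imwrite("pics/w4raw.png",w)
s=eyes.read_camera("scene")[155:295,160:310,::-1]
a=np.clip((w[100:300,180:400]/110.)**.6*255,0,255).astype(np.uint8)
cv2.imwrite("pics/w4.png",np.hstack([cv2.resize(a,(400,364)),cv2.resize(s,(390,364))]))
E
```

```text
clock: 11.08
tcp_pos: [0.5204, -0.1466, 0.1772]
orientation: [0.002, 0.061, 0.998, -0.0]
wrist_force: [-11.7, 6.3, 32.7]
finger_gap: 0.0383
grip_force: 22.3
clock: 11.5
tcp_pos: [0.5199, -0.1469, 0.1939]
orientation: [-0.001, 0.062, 0.998, 0.0]
wrist_force: [0.2, -0.7, -0.9]
finger_gap: 0.0383
grip_force: 0.0
clock: 11.92
tcp_pos: [0.5222, -0.1485, 0.312]
orientation: [0.005, 0.063, 0.998, -0.002]
wrist_force: [0.6, -0.6, 0.9]
finger_gap: 0.0385
grip_force: 0.0
{'fovy': 65.70646984690485, 'cx': 278.4196327276575, 'cy': 212.01691190450734, 'xyz': array([ 0.43680799, -0.13754386,  0.44316137]), 'orientation': array([0.12905208, 0.73852969, 0.65234577, 0.11119553])} [ 0.52220304 -0.1484945   0.31200549]
```

View pics/w4.png

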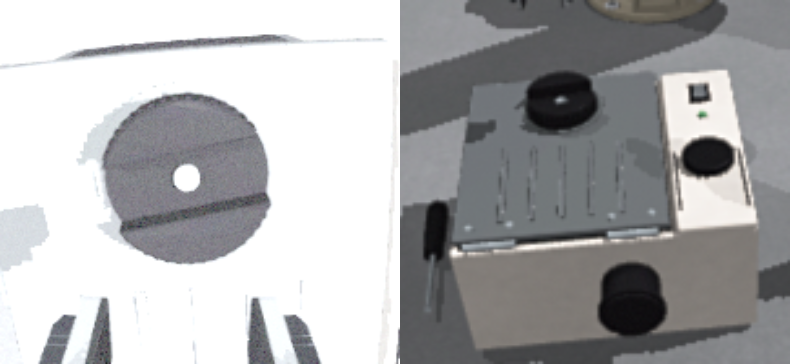

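The fastener's slot looks slightly off parallel to the front edge, so I'll measure it.

```bash
python3 - <<'E'
from h import *
np.set_printoptions(precision=4,suppress=True)
c={'fovy':65.70646984690485,'cx':278.4196,'cy':212.0169,'xyz':np.array([0.43680799,-0.13754386,0.44316137]),'orientation':np.array([0.12905208,0.73852969,0.65234577,0.11119553])}
k=220/400; f=lambda x,y:(180+x*k,100+y*200/364)
def P(x,y,z):
    o,d=ray("wrist",*f(x,y),c);return (o+d*(z-o[2])/d[2])[:2]
for nm,a,b,z in(("lowtop",(119,222),(268,194),.184),("lowfoot2",(121,233),(269,205),.168),("upper",(107,168),(256,134),.184),("front edge",(70,60),(385,40),.16)):
    p,q=P(*a,z),P(*b,z);d=q-p;print(nm,p,q,"dir",np.arctan2(-d[0],d[1]))
print("dot",P(187,178,.168))
E
```

```text
lowtop [ 0.5339 -0.1793] [ 0.5286 -0.1083] dir 0.07431543861867303
lowfoot2 [ 0.5459 -0.1818] [ 0.5401 -0.1064] dir 0.07675186532646207
upper [ 0.507  -0.1806] [ 0.4994 -0.1115] dir 0.1083546751847985
front edge [ 0.4574 -0.1942] [ 0.4644 -0.04  ] dir -0.04549522206003216
dot [ 0.5212 -0.1453]
```

It stopped about 0.13 rad short: floor friction dragged it back while I unwound under load. I'll re-enter the slot without pressing on the floor and take it to its stop.

```bash
python3 -m inch '[0,0,0,-0.1, 0,0,0,-0.1, 0,0,0,0, 0,0,0,0, 0,0,0,0]'
python3 -m inch '[0,0,2.5,0, 0,0,2.5,0, 0,0,2.5,0, 0,0,1.5,0, 0,0,0,0]'
python3 - <<'E'
from h import *
import cv2
w=eyes.read_camera("wrist")[:,:,::-1]
a=np.clip((w[130:330,170:390]/110.)**.6*255,0,255).astype(np.uint8);cv2.imwrite("pics/w5.png",cv2.resize(a,None,fx=2,fy=2))
E
```

```text
clock: 12.43
tcp_pos: [0.5196, -0.1471, 0.304]
orientation: [-0.001, -0.036, 0.999, 0.0]
wrist_force: [-0.9, 0.6, -0.8]
finger_gap: 0.0383
grip_force: 0.0
clock: 12.85
tcp_pos: [0.5177, -0.1462, 0.2108]
orientation: [-0.003, -0.037, 0.999, 0.001]
wrist_force: [-0.4, 0.5, 0.8]
finger_gap: 0.0382
grip_force: 0.0
```

View pics/w5.png

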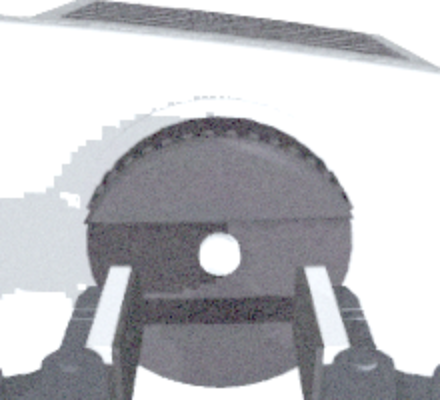

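The fingers are parallel to the slot and over it. Next I'll descend to just above the floor and turn.

```bash
python3 -m inch '[0,0,1,0, 0,0,1,0, 0,0,1,0, 0,0,0.3,0, 0,0,0,0]'
python3 -m inch '[0,0,0,0.07, 0,0,0,0.07, 0,0,0,0.07, 0,0,0,0.07, 0,0,0,0]'
python3 - <<'E'
from h import *
s=get_state();print(s["ft_torque"],s["joint_pos"][5])
E
python3 -m inch '[0,0,0,0.04, 0,0,0,0.04, 0,0,0,0, 0,0,0,0, 0,0,0,0]'
python3 - <<'E'
from h import *
s=get_state();print(s["ft_torque"],s["joint_pos"][5])
E
```

```text
clock: 13.32
tcp_pos: [0.5194, -0.1469, 0.1807]
orientation: [-0.001, -0.037, 0.999, 0.0]
wrist_force: [0.8, -0.5, -0.0]
finger_gap: 0.0384
grip_force: 0.0
clock: 13.73
tcp_pos: [0.5201, -0.1472, 0.1822]
orientation: [0.0, 0.103, 0.995, -0.0]
wrist_force: [-0.6, 1.0, 1.1]
finger_gap: 0.0385
grip_force: 1.2
[0.01499042 0.06182171 0.07759568] -0.21808780028256447
clock: 14.15
tcp_pos: [0.52, -0.1472, 0.1822]
orientation: [0.0, 0.141, 0.99, -0.0]
wrist_force: [-1.6, 0.7, 2.5]
finger_gap: 0.0383
grip_force: 7.6
[0.05272579 0.403817   0.54812755] -0.14166340172680283
```

```bash
python3 -m inch '[0,0,0,0.03, 0,0,0,0.03, 0,0,0,0, 0,0,0,0, 0,0,0,0]'
python3 - <<'E'
from h import *
s=get_state();print(s["ft_torque"],s["joint_pos"][5])
E
python3 -m inch '[0,0,0,-0.05, 0,0,0,-0.05, 0,0,0,-0.05, 0,0,0,0, 0,0,0,0]'
python3 -m inch '[0,0,-0.5,0, 0,0,-1,0, 0,0,-1,0, 0,0,-2,0, 0,0,-2,0]'
python3 -m inch '[0,0,-3,0, 0,0,-2,0, 0,0,-1,0, 0,0,0,0, 0,0,0,0]'
python3 - <<'E'
from h import *
import cv2
c=eyes.camera_info("wrist");np.savez("c6",**c)
w=eyes.read_camera("wrist")[:,:,::-1];cv2.imwrite("pics/w6raw.png",w)
a=np.clip((w[100:300,180:400]/110.)**.6*255,0,255).astype(np.uint8);cv2.imwrite("pics/w6.png",cv2.resize(a,(660,600)))
E
```

```text
clock: 14.57
tcp_pos: [0.5199, -0.1472, 0.1821]
orientation: [0.0, 0.17, 0.985, -0.0]
wrist_force: [-3.2, -1.0, 4.9]
finger_gap: 0.0385
grip_force: 30.8
[-0.16395278  0.67983769  2.06317662] -0.08214932684590863
clock: 14.98
tcp_pos: [0.5202, -0.1473, 0.1815]
orientation: [0.0, 0.099, 0.995, 0.0]
wrist_force: [-0.3, 1.1, -0.1]
finger_gap: 0.0385
grip_force: 0.0
clock: 15.4
tcp_pos: [0.5198, -0.1471, 0.2482]
orientation: [-0.0, 0.098, 0.995, 0.0]
wrist_force: [0.0, 0.2, 0.7]
finger_gap: 0.0386
grip_force: 0.0
clock: 15.82
tcp_pos: [0.5203, -0.1473, 0.3071]
orientation: [0.001, 0.097, 0.995, -0.0]
wrist_force: [1.0, -0.0, -0.5]
finger_gap: 0.0383
grip_force: 0.0
```

View pics/w6.png

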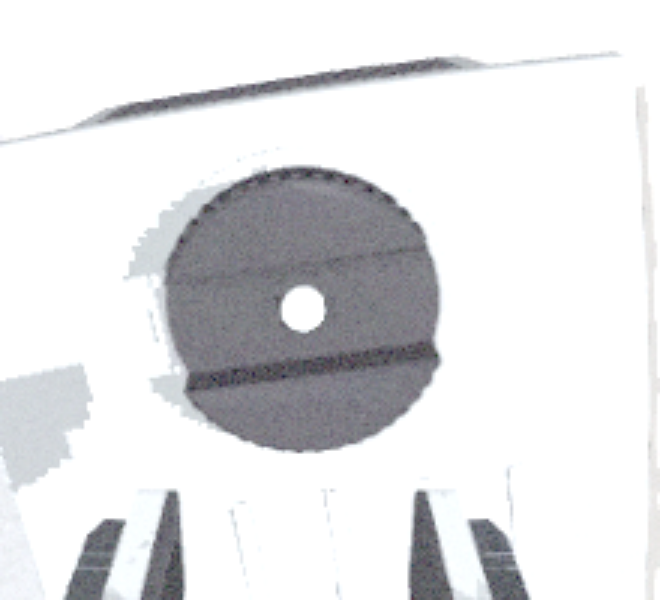

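The slot (slope −0.13) is now parallel to the front edge (−0.14), so the fastener is at its locked stop. The lid lies flat and the hand is clear.

```bash
python3 -c "
from workcell import env
print(env.hand_in())"
```

```text
the job is handed in; nothing more can be done
None
```

The lid is pressed fully shut and the fastener is turned clockwise to its locked stop; the first turn slipped back about 0.13 rad as I released it, so I turned it to the stop again. The job is handed in with the hand clear; I saw nothing else disturbed, but did not re-measure the other objects.

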